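# Hold the bean silo's spring gate half open for brushing out

### The job

The clear-tubed bean silo is empty and is about to be brushed out from above. Lay the scoop flat in the low-walled bay on the silo's foot, its pan under the outlet and its handle out through the gap at the front, and let go of it; only then draw the silo's spring-loaded gate out by its upright grip to half its travel, never much further, and finish while still holding it there against the spring, so that the brush reaches both blade and throat. Leave everything else on the counter where it is.

Things in the scene. Friction and masses are not known exactly. Their poses are not given: they have to be found in the camera images.
- silo: Fixed bean silo: dark foot plate 175 x 150 x 6 mm, clear upright tube, its open top at 292 mm. Origin: on the counter below the axis of tube and outlet; -x is its front (towards the robot, turned up to 0.35 rad), +y its left, where the gate comes out. The foot reaches 85 mm to the front. Tube and collar are at most 84 mm across; column behind the tube at x = 60 to 78 mm.
- outlet (a point): Centre of the lower rim of the silo's outlet spout (54 mm across), 85 mm above the counter. Above it the gate housing, 90 x 100 mm, from 100 to 122 mm high, then the tube.
- half_mark (a point): Where the middle of the gate's grip stands at half travel: on the silo's y axis 135 mm left of the tube's axis, 118 mm above the counter, level with the tops of the two guide arms (within 32 mm either side of it, from the housing to an end bar at 191 mm; spring barrel and lug 45 to 61 mm behind, up to 123 mm high). Thick white ticks on the arms mark half; thin ones 25 mm either way, shut and full.
- bay (a point): Centre of the floor of the scoop bay on the silo's foot, 15 mm in front of the outlet axis, 6 mm above the counter; axes as the silo's. Bay 110 (x) by 66 mm (y) inside, walls 5 mm thick and 12 mm high above its floor, a 34 mm gap in the middle of the front (-x) wall for the scoop's handle. The pan goes in under the spout from the front, over the front wall, then down.
- scoop: Loose steel scoop, wooden handle, about 0.13 kg. Origin: underside of the pan, at its middle; z up. Pan 100 (x) x 56 (y) x 30 mm high; +x end: low lip; -x end: handle 18 mm wide, 16 mm thick, from x = -62 to -137 mm, axis 22 mm above the underside. Centre of mass about 16 mm from the origin on the handle side. In the bay its x runs like the silo's. Lies left or right of the silo, the brush opposite.
- scoop_grip (a point): Point on the scoop handle's axis, 100 mm from the scoop's origin along -x, 22 mm above the scoop's underside; axes as the scoop's.
- gate (a joint): Travel of the silo's gate along the silo's +y, m: 0 shut (start), 0.05 full, 0.025 half. A spring closes it: 5 N at 0, rising by 0.2 N per mm to 10 N at half and 15 N at full; sliding friction about 0.6 N. It snaps shut when let go.
- gate_grip (a point): Centre of the gate's upright dark wooden grip, moving with the gate; axes as the silo's. A block 16 mm (silo's x) by 20 mm (silo's y), 52 mm tall, its top 26 mm above this point, a steel line down its middle. Shut, it stands 110 mm left of the tube's axis, this point 150 mm above the counter. Free on all sides; the tube's collar is 58 mm away.
- brush: Bystander: loose cleaning brush, 180 mm long along its x, 18 mm high: pale round wooden handle to -x, flat black bristles to +x. Origin: underside, at its middle.
- silo_lid: Bystander: the silo's loose black lid, 88 mm across, 45 mm high with its knob. Origin: centre of its underside.
- cup: Bystander: white cup, 76 mm across, 62 mm high. Origin: centre of its underside.
- tamper: Bystander: steel tamper with wooden grip, 58 mm across, 87 mm high, standing on a black 6 mm mat to the right. Origin: centre of its underside.
- portafilter: Bystander: steel portafilter basket, 66 mm across and 34 mm high, with a black handle to 171 mm along its +y. Origin: underside of the basket.
- pitcher: Bystander: steel milk pitcher, 84 mm across, 105 mm high, handle at its +y. Origin: centre of its underside.
- jar: Bystander: jar, 84 mm across, 130 mm high. Origin: centre of its underside.
Things that resemble listed ones, but are neither listed nor needed, are in the scene too. What is shaped like the scoop but red is not meant.

How it is judged:
On the way, in this order (a step that is already met when the one before it is completed fails the run):
1. the scoop lies flat in the bay, handle to the front, let go (x of scoop in the frame of bay between -0.008 and 0.008 m and y of scoop in the frame of bay between -0.008 and 0.008 m and z of scoop in the frame of bay below 0.004 m and angle between scoop's own z axis and vertical below 0.06 rad and angle between the x axis of scoop and the x axis of silo, either way round below 0.15 rad and x of scoop_grip in the frame of bay below -0.08 m and linear speed of scoop below 0.02 m/s and contact force between each of the fingers, the arm and scoop below 0.1 N), for 0.3 s.
2. the gate is held at half travel by the fingers (value of joint gate between 0.02 and 0.03 m and velocity of joint gate between -0.01 and 0.01 m/s and contact force between the fingers and gate above 4 N and contact force between scoop and gate below 0.2 N), for 0.5 s.
At the end, for the whole second after the job is handed in: The scoop lies flat in the silo's bay (within 8 mm of its middle, within 4 mm of its floor, tilted less than 0.06 rad, turned less than 0.15 rad, handle to the front), untouched by the robot, and the fingers hold the gate still with at least 4 N at 25 mm travel, give or take 5 mm (all of step 1 and all of step 2); the arm keeps its last pose, push and grip.
It fails at once if the gate is opened (by more than 8 mm) while the scoop is not lying in the bay (value of joint gate above 0.008 m and not (x of scoop in the frame of bay between -0.008 and 0.008 m and y of scoop in the frame of bay between -0.008 and 0.008 m and z of scoop in the frame of bay below 0.004 m and angle between scoop's own z axis and vertical below 0.06 rad and angle between the x axis of scoop and the x axis of silo, either way round below 0.15 rad and x of scoop_grip in the frame of bay below -0.08 m)).
It fails at once if the gate is drawn out far beyond half (over 38 mm) (value of joint gate above 0.038 m).
It fails at once if a bystander (brush, lid, cup, tamper, portafilter, pitcher or jar) is moved by more than 30 mm (distance of any of brush, silo_lid, cup, tamper, portafilter, pitcher, jar from where it was at the start of the episode above 0.03 m).
It fails at once if a bystander that stands upright is tipped over (angle between any of silo_lid, cup, tamper, pitcher, jar's own z axis and vertical above 0.5 rad).
It also fails if it takes over 64 s, if anything falls off the work surface, if the arm or the gripper's body presses on something with over 40 N, if the wrist force passes 120 N, or if a joint passes its speed limit or range.

### The arm

A 7-joint arm with a two-finger parallel gripper is mounted at the origin on the work surface. World frame = base frame: x ahead of the robot, y to its left, z up, the work surface at z = 0. Lengths are in m, angles in rad, forces in N, time in s.
With the tool pointing down it reaches from about 0.4 to 0.875 m from the base axis. Payload 19.3 kg.
Tool frame: the origin (TCP) lies at the very end of the fingers, on their centre line; the grasp point (between the pads) lies 19 mm behind it; z points along the fingers, y is the direction in which the jaws open and shut (so a half turn about z gives the same grasp; the last joint's range is limited). The gripper opens to 85 mm and grips with 20 to 120 N. Pads are 22 mm wide; open, the fingers measure 114 mm over their backs; the gripper's body (76 mm by 85 mm) begins 54 mm behind the grasp point. The pads swing forward as they close: fully open they stand 13 mm farther back than shut.
Start: joints at [1.212, 0.521, -0.036, 1.599, 0.021, 1.021, -0.113], TCP at [0.178, -0.599, 0.231] pointing down, gripper open.
Joint ranges: [-2.91, 2.91], [-0.3, 2.13], [-1.5, 1.42], [0.17, 2.43], [-1.26, 4.41], [0.16, 1.93], [-2.52, 2.52]. Speed limits (rad/s): [1.89, 1.89, 2.39, 2.39, 3.01, 3.01, 3.01].

### API

Orientations are given as [roll, pitch, yaw] about the fixed x, y, z axes, in that order (R = Rz(yaw) Ry(pitch) Rx(roll)).
In Python, from workcell import bot, viewer gives the robot as it stands.
- The arm moves only by the shell command python3 -m creep 'ROWS' [FORCE]. ROWS is JSON, a list of rows, each an object of numbers: "rx", "ry", "rz": the turn, a rotation vector about the tool's x, y, z in degrees; "tx", "ty", "tz": the shift along the tool's x, y, z in mm; "hand": the closure, from -1 (fully open) to 1 (shut), so that 0 is half open. In form: [{"rx": .., "ry": .., "rz": .., "tx": .., "ty": .., "tz": .., "hand": ..}, ...]. A call has 1 to 8 rows; each row is the pose to reach, as a shift and turn from the pose commanded when the call began, along the tool's axes at that moment; what a row does not reach only later rows make up. A row lasts 1/10 s, in which the tool goes at most 50 mm and 8.59 degrees, less where a joint would pass 70% of its speed; a pose out of reach is approached as far as the arm can. A call with a gripper value outside its range is refused whole. The fingers move at their own pace and stop on an object; FORCE is the grip in N (left out, the last holds). Time passes only in rows, so rows that repeat a pose let the fingers close. It gives the time, the measured TCP pose, the force and the opening at its end, in the units of the state.
- bot.observe(): the state, without advancing time (a new reading comes with each control period).
- viewer.grab_frame(name): name is "scene" or "top"; returns a dict with "pixels" (384x512x3 uint8, blue, green, red), "vertical_fov" (degrees; the focal length in pixels is half the picture's height over the tangent of half this angle, whatever the lens; pixels are square), "cx", "cy" (the principal point, pixels), "rvec" (rotation vector, rad) and "tvec" (3), from world to camera coordinates, as OpenCV has them. Camera axes: x right, y down, z forward; pixel columns grow to the right and rows downward; lengths in m; the calibration is good to about 2 mm. A picture is of the moment at which its call begins. There is no depth.
- bot.job_done(): hands the job in, once; it reports no verdict.
Trained networks look in a picture, given as the dict that the camera call returned (one of the last four; its "shot" number tells which), for a name from the list of things; names that differ only in an ending like _2 or _b are one class to them, and where a whole thing is asked for, a point or a joint stands for the part that bears it (a point fixed in the world has none). Each returns a list of dicts, best first, with "score" (0 to 1); they miss things now and then, are a little off and sometimes report something else, mostly with a low value. They report only what shows in the picture. A call takes as long as a camera call. They do not tell look-alikes from the thing itself.
- viewer.outline_of(target, picture): "mask" (384x512 bool, what is visible of it) and "bbox" ([left, top, right, bottom] in pixels, round what is visible of it).
The state is a dict: "clock": time; "qpos": joint angles; "qd": joint speeds; "joint_efforts": joint torques, N m; "position": TCP position; "tool_rot": TCP orientation; "force": force on the tool from outside, world axes, zero at the start; "moment": the same for the moment, N m; "grip_width": finger opening in m.
Only numpy, scipy, OpenCV 4.12 (cv2) and the standard library are available. Lean on these libraries where they do the work, as an engineer would, in place of code of your own. Each camera call takes 0.05 s, during which the arm holds its last target.

## Working session

There is one attempt and no reset: what is moved stays moved. The work goes in short steps, Python scripts to look and compute and a shell command to move; the robot and the scene stay as the last step left them, time stands still between calls to the robot, and variables do not carry over. Pictures are saved under pics/ and viewed, and the job is handed in when it is done.

```bash
mkdir -p pics; ls; cat > h.py <<'E'
import numpy as np, cv2
from workcell import bot, viewer
from scipy.spatial.transform import Rotation as R
def cam(f):
    h,w=f["pixels"].shape[:2]; fl=h/2/np.tan(np.radians(f["vertical_fov"])/2)
    K=np.array([[fl,0,f["cx"]],[0,fl,f["cy"]],[0,0,1]]); Rm=cv2.Rodrigues(np.array(f["rvec"],float))[0]
    return K,Rm,np.array(f["tvec"],float).reshape(3)
def ray(f,uv,z):
    K,Rm,t=cam(f); uv=np.atleast_2d(uv).astype(float)
    d=(np.linalg.inv(K)@np.c_[uv,np.ones(len(uv))].T); d=(Rm.T@d).T; c=-Rm.T@t
    return c+d*((z-c[2])/d[:,2])[:,None]
def proj(f,P):
    K,Rm,t=cam(f); p=(Rm@np.atleast_2d(P).T).T+t; p=(K@p.T).T; return p[:,:2]/p[:,2:]
def save(f,n,crop=None,s=1):
    im=np.array(f["pixels"]).copy()
    if crop: l,t,r,b=crop; im=im[t:b,l:r]
    if s!=1: im=cv2.resize(im,None,fx=s,fy=s,interpolation=cv2.INTER_CUBIC)
    cv2.imwrite("pics/"+n,im)
E
python3 - <<'E'
from h import *
import pickle
for n in("scene","top"):
    f=viewer.grab_frame(n); save(f,n+"0.png"); pickle.dump(f,open(n+".pkl","wb"))
    K,Rm,t=cam(f); print(n,f.keys(),K[0,0],f["cx"],f["cy"],-Rm.T@t)
    for o in["silo","scoop","gate_grip","brush","silo_lid","cup"]:
        for d in viewer.outline_of(o,f)[:3]:
            print(o,round(d["score"],2),d["bbox"])
print(bot.observe())
E
```

```text
pics
scene dict_keys(['pixels', 'vertical_fov', 'cx', 'cy', 'rvec', 'tvec', 'shot']) 384.18943886183166 250.02343942070326 193.27601003319847 [1.58465576 0.43330202 0.97964506]
silo 0.65 [184.6, 153.8, 259.4, 247.7]
scoop 0.93 [170.8, 167.5, 192.8, 195.9]
scoop 0.85 [220.9, 169.6, 256.6, 183.5]
scoop 0.76 [270.8, 201.8, 319.5, 219.0]
gate_grip 0.88 [218.6, 200.9, 238.6, 228.6]
brush 0.58 [386.5, 234.8, 443.6, 277.9]
brush 0.55 [327.7, 213.1, 336.7, 243.8]
silo_lid 0.81 [278.5, 255.9, 307.5, 280.0]
cup 0.78 [148.5, 209.4, 176.7, 232.9]
top dict_keys(['pixels', 'vertical_fov', 'cx', 'cy', 'rvec', 'tvec', 'shot']) 492.4814684070958 252.95132742381054 180.14508893237598 [ 0.3720331  -0.00835759  1.6390226 ]
silo 0.68 [226.9, 111.1, 314.3, 183.5]
scoop 0.85 [346.0, 183.5, 366.6, 239.6]
scoop 0.73 [177.6, 194.2, 232.2, 225.1]
scoop 0.66 [277.5, 232.5, 319.8, 277.7]
gate_grip 0.74 [347.1, 180.0, 369.6, 238.4]
gate_grip 0.6 [250.0, 114.6, 292.5, 147.2]
brush 0.76 [144.7, 158.9, 162.6, 212.4]
silo_lid 0.87 [170.5, 108.2, 199.3, 135.9]
cup 0.73 [325.5, 113.8, 346.6, 137.9]
{'clock': 0.7, 'qpos': array([ 1.21182201,  0.52136329, -0.03627373,  1.59948492,  0.02118559,
        1.02108822, -0.11280455]), 'qd': array([ 1.25653424e-03,  3.16049817e-05,  5.58997590e-04,  8.43048927e-05,
        4.14362571e-04,  2.13774558e-03, -8.06664815e-04]), 'joint_efforts': array([-8.36735762e-04, -9.26704001e+01,  1.97735757e+00, -3.70219195e+01,
        1.80949469e-02,  1.65481502e-03, -1.16221588e-05]), 'position': array([ 0.17795488, -0.59913771,  0.23131937]), 'tool_rot': array([ 3.14155247e+00, -3.62104938e-06,  2.88696261e-01]), 'force': array([ 0.79070786, -0.32303168,  0.17674374]), 'moment': array([-0.03154237,  0.02359694, -0.00815065]), 'grip_width': 0.08529960638053583}
```

```bash
python3 - <<'E'
from h import *
import pickle
f=pickle.load(open("top.pkl","rb")); save(f,"top_a.png",(120,80,400,290),2.8)
f=pickle.load(open("scene.pkl","rb")); save(f,"scene_a.png",(140,120,460,300),2.5)
E
```

```text
(no output)
```

View pics/top0.png

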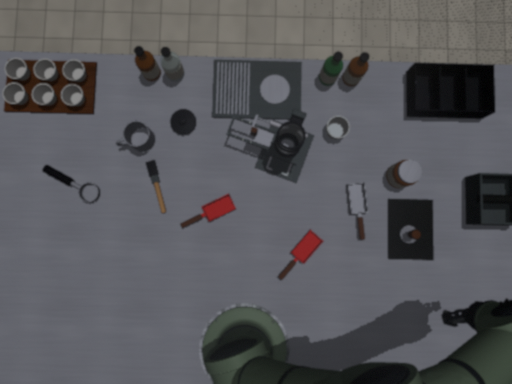

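View pics/scene0.png

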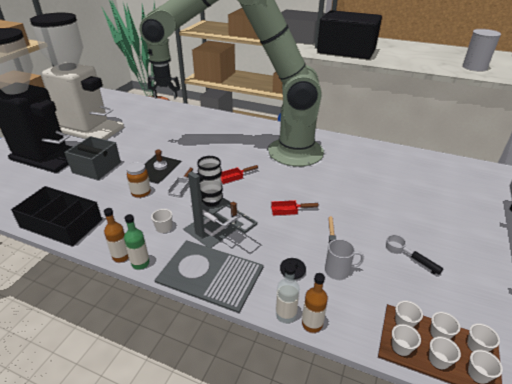

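```bash
ls pics
```

```text
scene0.png
scene_a.png
top0.png
top_a.png
```

View pics/top_a.png

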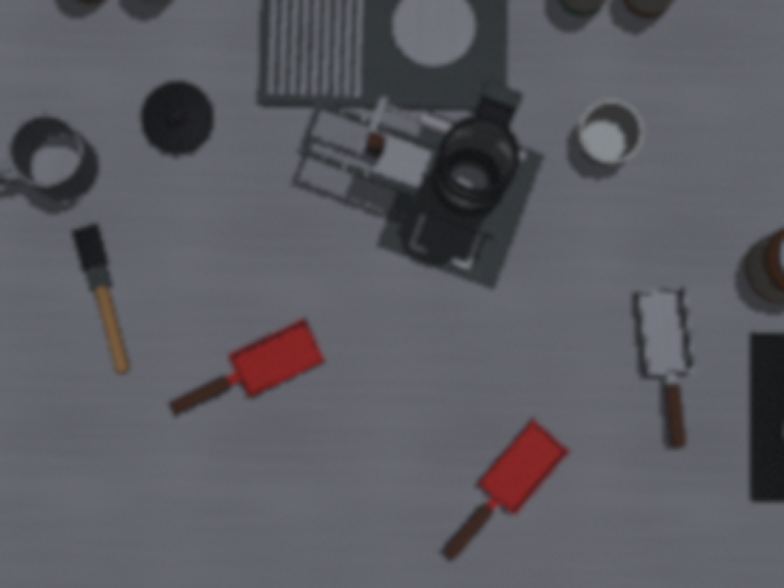

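View pics/scene_a.png

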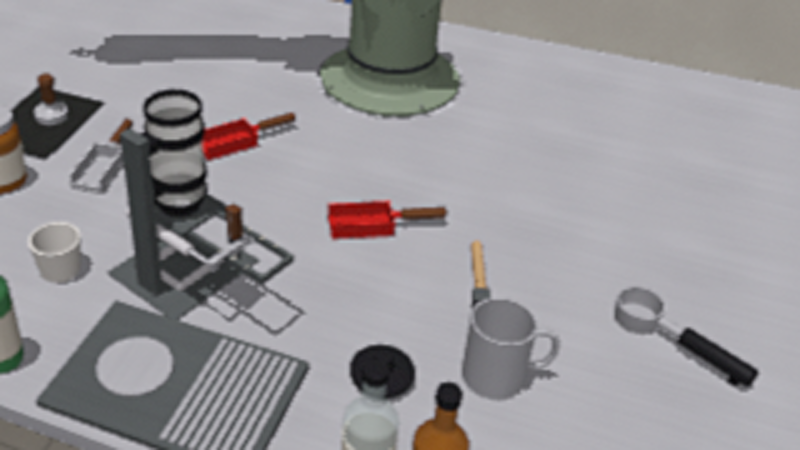

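```bash
python3 - <<'E'
from h import *
import pickle
f=pickle.load(open("top.pkl","rb")); save(f,"top_s.png",(220,100,330,190),7)
save(f,"top_sc.png",(335,170,385,250),7)
f=pickle.load(open("scene.pkl","rb")); save(f,"scene_s.png",(160,145,270,255),7*.75)
E
```

```text
(no output)
```

View pics/top_s.png

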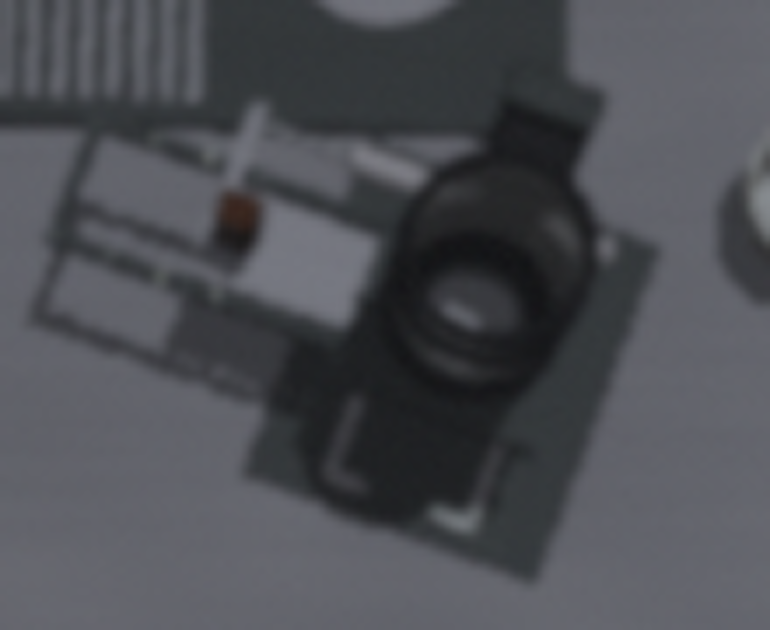

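View pics/top_sc.png

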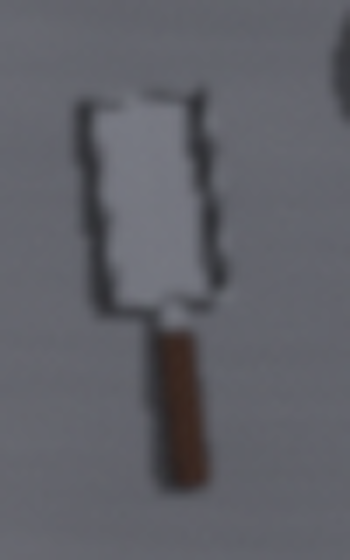

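View pics/scene_s.png

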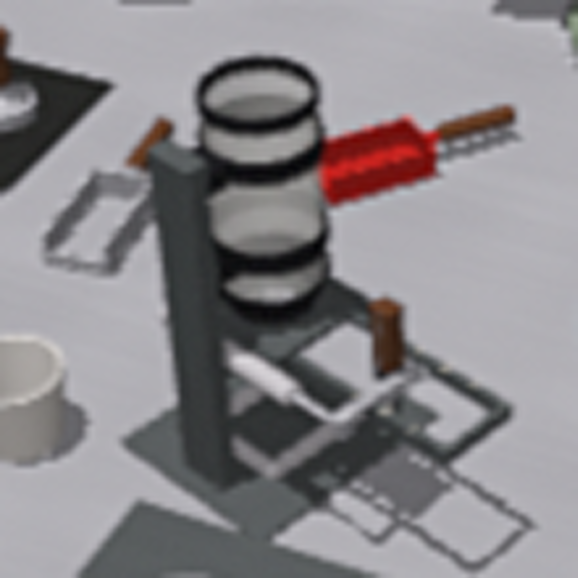

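```bash
python3 - <<'E'
from h import *
import pickle
from scipy.optimize import least_squares
T=pickle.load(open("top.pkl","rb"));S=pickle.load(open("scene.pkl","rb"))
a=lambda p,o,s:(np.array(p)+.5)/s-.5+np.array(o)
ft=[((-.085,.075,.006),(245,473)),((-.085,-.075,.006),(535,583)),((.09,-.075,.006),(660,240)),((0,.11,.176),(240,213))]
fs=[((.09,-.075,.006),(125,440)),((.09,.075,.006),(262,537)),((0,.11,.176),(388,305))]
def W(q,P): P=np.array(P,float);c,s=np.cos(q[2]),np.sin(q[2]);return np.c_[q[0]+c*P[:,0]-s*P[:,1],q[1]+s*P[:,0]+c*P[:,1],P[:,2]]
def res(q,full=False):
    r=[]
    for f,L,o,s in((T,ft,(220,100),7),(S,fs,(160,145),5.25)):
        r.append(proj(f,W(q,[l[0] for l in L]))-np.array([a(l[1],o,s) for l in L]))
    return r if full else np.concatenate(r).ravel()
o=least_squares(res,[.6,-.1,-.35],loss="soft_l1"); print("silo",o.x); print(*[np.round(r,2) for r in res(o.x,True)],sep="\n")
q=o.x
for n,P in dict(outlet=(0,0,.085),bay=(-.015,0,.006),grip=(0,.11,.15),half=(0,.135,.118)).items(): print(n,W(q,[P]))
# scoop
L=[((-.062,0,.030),(175,333)),((-.137,0,.030),(192,488)),((.05,.028,.02),(80,105)),((.05,-.028,.02),(200,97)),((-.05,.028,.03),(105,312)),((-.05,-.028,.03),(224,292))]
g=lambda p:(proj(T,W(p,[l[0] for l in L]))-np.array([a(l[1],(335,170),7) for l in L])).ravel()
o2=least_squares(g,[.45,-.35,0],loss="soft_l1"); print("scoop",o2.x,np.round(g(o2.x).reshape(-1,2),2)); p=o2.x
print("sgrip",W(p,[(-.1,0,.022)]))
import json; json.dump(dict(silo=list(q),scoop=list(p)),open("pose.json","w"))
im=cv2.resize(T["pixels"],None,fx=3,fy=3,interpolation=cv2.INTER_CUBIC);im2=cv2.resize(S["pixels"],None,fx=3,fy=3,interpolation=cv2.INTER_CUBIC)
def seg(q,Ps,col=(0,255,0)):
    for f,m in((T,im),(S,im2)):
        u=(proj(f,W(q,Ps))+.5)*3-.5; cv2.polylines(m,[np.round(u).astype(int)],False,col,1)
def box(q,x0,x1,y0,y1,z,c=(0,255,0)): seg(q,[(x0,y0,z),(x1,y0,z),(x1,y1,z),(x0,y1,z),(x0,y0,z)],c)
box(q,-.085,.09,-.075,.075,.006);box(q,-.07,.04,-.033,.033,.018,(0,255,255));box(q,-.008,.008,.1,.12,.176,(255,0,255));box(q,-.032,.032,.05,.191,.118,(255,255,0))
box(p,-.05,.05,-.028,.028,.03);box(p,-.137,-.062,-.009,.009,.022,(0,255,255))
cv2.imwrite("pics/ovt.png",im[280:760,640:1180]);cv2.imwrite("pics/ovs.png",im2[420:780,400:820])
E
```

```text
silo [ 0.6477173  -0.11696116 -0.32886326]
[[-0.47  0.25]
 [ 0.3  -0.  ]
 [-0.08  0.57]
 [-0.37 -0.23]]
[[-1.34 -0.06]
 [ 0.21  0.76]
 [-0.22 -0.44]]
outlet [[ 0.6477173  -0.11696116  0.085     ]]
bay [[ 0.63352115 -0.11211665  0.006     ]]
grip [[ 0.68324371 -0.01285605  0.15      ]]
half [[0.6913179 0.0108042 0.118    ]]
scoop [ 0.4953528  -0.35743014  0.12246774] [[-0.48 -0.2 ]
 [-0.12  0.68]
 [-0.06 -0.47]
 [-0.42 -0.96]
 [ 0.58 -0.03]
 [ 0.57  1.15]]
sgrip [[ 0.39610178 -0.36964632  0.022     ]]
```

View pics/ovt.png

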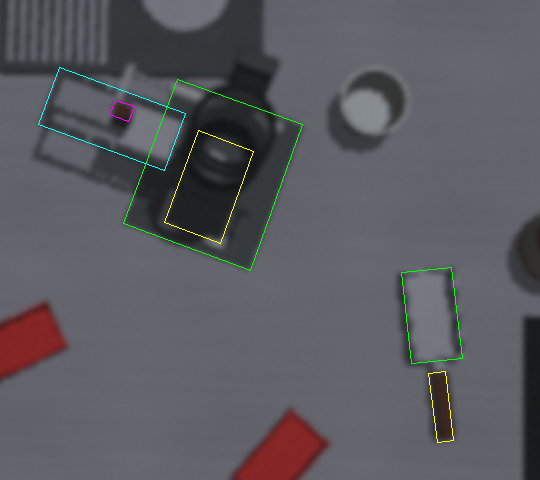

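View pics/ovs.png

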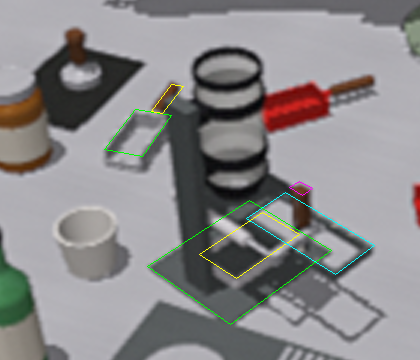

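```bash
cat >> h.py <<'E'
def mv(pos,yaw,o=None,pitch=0):
    o=o or bot.observe(); A=R.from_euler("xyz",o["tool_rot"]); B=R.from_euler("xyz",[np.pi,pitch,yaw])
    d=A.inv().apply(np.array(pos)-o["position"])*1000; r=(A.inv()*B).as_rotvec(degrees=True)
    print("t",np.round(d,1),"r",np.round(r,2),"clk",round(o["clock"],2),"F",np.round(o["force"],1),"w",round(o["grip_width"],4))
E
python3 - <<'E'
from h import *
mv([.3961,-.3696,.10],.1225)
mv([.3961,-.3696,.006],.1225)
T=viewer.grab_frame("top"); print(proj(T,[[0,0,0]]))
for n in("jar","tamper","cup","silo_lid","brush","pitcher","portafilter"):
    d=viewer.outline_of(n,T)
    for e in d[:2]: b=e["bbox"]; print(n,round(e["score"],2),ray(T,[(b[0]+b[2])/2,(b[1]+b[3])/2],.03)[0].round(3))
E
```

```text
t [ 274.5 -157.9  131.3] r [ 0.   -0.    9.52] clk 0.7 F [ 0.8 -0.3  0.2] w 0.0853
t [ 274.5 -157.9  225.3] r [ 0.   -0.    9.52] clk 0.7 F [ 0.8 -0.3  0.2] w 0.0853
[[243.93483995 349.13732501]]
jar 0.94 [ 0.58  -0.511  0.03 ]
tamper 0.69 [ 0.376 -0.526  0.03 ]
cup 0.6 [ 0.733 -0.292  0.03 ]
cup 0.58 [0.516 0.31  0.03 ]
brush 0.75 [0.514 0.307 0.03 ]
brush 0.7 [ 0.707 -0.076  0.03 ]
pitcher 0.9 [0.681 0.38  0.03 ]
pitcher 0.69 [ 0.73  -0.285  0.03 ]
portafilter 0.81 [0.521 0.579 0.03 ]
```

```bash
python3 -m creep '[{"tx":45,"ty":-26,"tz":5,"rz":2},{"tx":90,"ty":-52,"tz":10,"rz":4},{"tx":135,"ty":-78,"tz":20,"rz":6},{"tx":180,"ty":-104,"tz":30,"rz":8},{"tx":225,"ty":-130,"tz":40,"rz":9.5},{"tx":260,"ty":-150,"tz":80,"rz":9.5},{"tx":274.5,"ty":-158,"tz":120,"rz":9.5},{"tx":274.5,"ty":-158,"tz":131,"rz":9.5}]' 100; python3 -m creep '[{"tz":0},{"tz":0}]'; python3 - <<'E'
from h import *
mv([.3961,-.3696,.006],.1225)
f=viewer.grab_frame("top"); save(f,"t1.png",(320,160,400,260),6)
E
```

```text
t [ 274.4 -157.9  225.3] r [ 0.   -0.    9.52] clk 1.1 F [ 0.2  0.8 -0.1] w 0.0854schema error: expected keys rx, ry, rz, tx, ty, tz, hand
schema error: expected keys rx, ry, rz, tx, ty, tz, hand
```

View pics/t1.png

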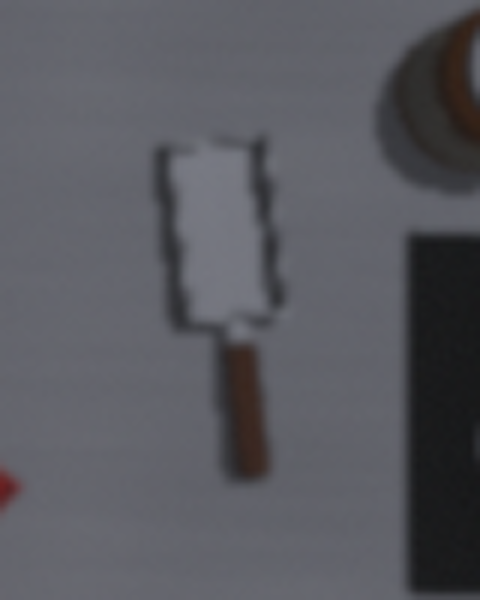

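All keys are required in every row; the arm has not moved, and the picture shows the scoop still where it was measured (handle around (247,410) in the crop).

```bash
python3 -m creep '[{"rx":0,"ry":0,"rz":2,"tx":45,"ty":-26,"tz":5,"hand":-1},{"rx":0,"ry":0,"rz":4,"tx":90,"ty":-52,"tz":10,"hand":-1},{"rx":0,"ry":0,"rz":6,"tx":135,"ty":-78,"tz":20,"hand":-1},{"rx":0,"ry":0,"rz":8,"tx":180,"ty":-104,"tz":30,"hand":-1},{"rx":0,"ry":0,"rz":9.5,"tx":225,"ty":-130,"tz":40,"hand":-1},{"rx":0,"ry":0,"rz":9.5,"tx":260,"ty":-150,"tz":70,"hand":-1},{"rx":0,"ry":0,"rz":9.5,"tx":274,"ty":-158,"tz":110,"hand":-1},{"rx":0,"ry":0,"rz":9.5,"tx":274,"ty":-158,"tz":130,"hand":-1}]' 100; python3 -m creep '[{"rx":0,"ry":0,"rz":0,"tx":0,"ty":0,"tz":0,"hand":-0.3},{"rx":0,"ry":0,"rz":0,"tx":0,"ty":0,"tz":0,"hand":-0.3},{"rx":0,"ry":0,"rz":0,"tx":0,"ty":0,"tz":0,"hand":-0.3},{"rx":0,"ry":0,"rz":0,"tx":0,"ty":0,"tz":0,"hand":-0.3}]'; python3 - <<'E'
from h import *
mv([.3961,-.3696,.006],.1225)
f=viewer.grab_frame("scene"); save(f,"s1.png",(140,100,280,240),4)
f=viewer.grab_frame("top"); save(f,"t2.png",(300,140,420,260),5)
E
```

```text
clock: 1.95
position: [0.3979, -0.3659, 0.099]
tool_rot: [-3.139, -0.0, 0.128]
force: [-0.5, -0.9, 0.8]
grip_width: 0.0855
clock: 2.35
position: [0.3957, -0.3707, 0.1027]
tool_rot: [3.14, -0.001, 0.122]
force: [0.1, 0.9, 0.5]
grip_width: 0.0553
t [ 0.3 -1.2 96.7] r [ 0.09 -0.08 -0.04] clk 2.35 F [0.1 0.9 0.5] w 0.0553
```

View pics/s1.png

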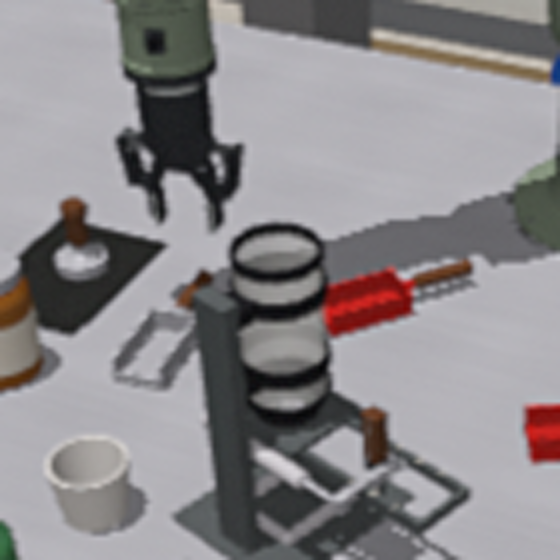

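View pics/t2.png

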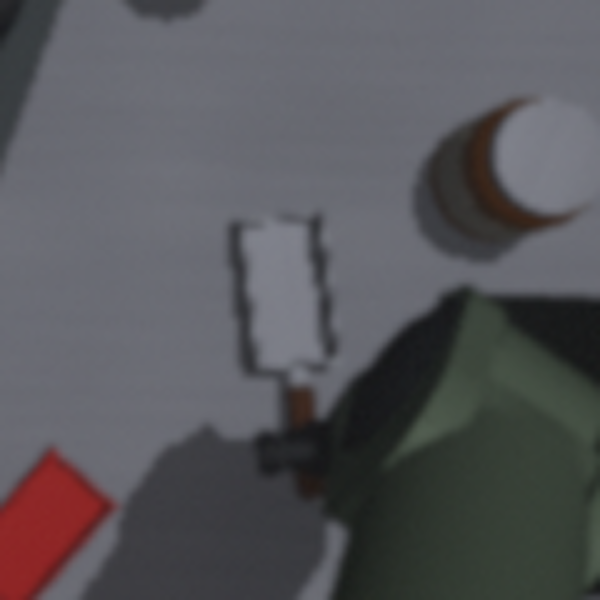

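```bash
python3 -m creep '[{"rx":0,"ry":0,"rz":0,"tx":0,"ty":-1,"tz":25,"hand":-0.3},{"rx":0,"ry":0,"rz":0,"tx":0,"ty":-1,"tz":50,"hand":-0.3},{"rx":0,"ry":0,"rz":0,"tx":0,"ty":-1,"tz":70,"hand":-0.3},{"rx":0,"ry":0,"rz":0,"tx":0,"ty":-1,"tz":85,"hand":-0.3},{"rx":0,"ry":0,"rz":0,"tx":0,"ty":-1,"tz":93,"hand":-0.3},{"rx":0,"ry":0,"rz":0,"tx":0,"ty":-1,"tz":96,"hand":-0.3},{"rx":0,"ry":0,"rz":0,"tx":0,"ty":-1,"tz":96,"hand":-0.3}]'; python3 -m creep '[{"rx":0,"ry":0,"rz":0,"tx":0,"ty":0,"tz":0,"hand":1},{"rx":0,"ry":0,"rz":0,"tx":0,"ty":0,"tz":0,"hand":1},{"rx":0,"ry":0,"rz":0,"tx":0,"ty":0,"tz":0,"hand":1},{"rx":0,"ry":0,"rz":0,"tx":0,"ty":0,"tz":0,"hand":1},{"rx":0,"ry":0,"rz":0,"tx":0,"ty":0,"tz":0,"hand":1},{"rx":0,"ry":0,"rz":0,"tx":0,"ty":0,"tz":0,"hand":1}]' 100
```

```text
clock: 3.15
position: [0.3956, -0.3688, 0.0055]
tool_rot: [3.141, -0.0, 0.123]
force: [-0.7, -0.5, 1.2]
grip_width: 0.0559
clock: 3.75
position: [0.3957, -0.3688, 0.0057]
tool_rot: [3.141, -0.001, 0.123]
force: [-0.7, 0.7, 6.8]
grip_width: 0.0163
```

```bash
python3 -m creep '[{"rx":0,"ry":0,"rz":0,"tx":0,"ty":0,"tz":-8,"hand":1},{"rx":0,"ry":0,"rz":0,"tx":0,"ty":0,"tz":-20,"hand":1},{"rx":0,"ry":0,"rz":0,"tx":0,"ty":0,"tz":-35,"hand":1},{"rx":0,"ry":0,"rz":0,"tx":0,"ty":0,"tz":-50,"hand":1},{"rx":0,"ry":0,"rz":0,"tx":0,"ty":0,"tz":-55,"hand":1},{"rx":0,"ry":0,"rz":0,"tx":0,"ty":0,"tz":-55,"hand":1}]'; python3 - <<'E'
from h import *
q=[.6477,-.1170,-.3289]; c,s=np.cos(q[2]),np.sin(q[2])
x=-.235; mv([q[0]+c*x,q[1]+s*x,.062],q[2])
f=viewer.grab_frame("scene"); save(f,"s2.png",(150,110,270,230),5)
E
```

```text
clock: 4.35
position: [0.3959, -0.3691, 0.0615]
tool_rot: [3.14, -0.001, 0.123]
force: [-0.4, -0.5, -2.6]
grip_width: 0.0162
t [  69.4 -321.9   -0.8] r [ 0.06 -0.09 25.88] clk 4.35 F [-0.4 -0.5 -2.6] w 0.0162
```

View pics/s2.png

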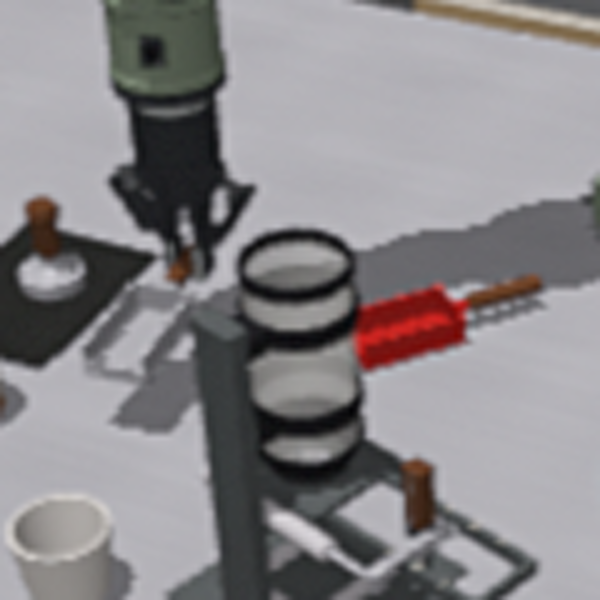

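The scoop is lifted level in the gripper (handle end near (180,268), pan near (140,330) in the crop), its shadow well clear. Now I carry it in front of the silo.

```bash
python3 -m creep '[{"rx":0,"ry":0,"rz":3,"tx":0,"ty":-30,"tz":0,"hand":1},{"rx":0,"ry":0,"rz":6,"tx":5,"ty":-70,"tz":0,"hand":1},{"rx":0,"ry":0,"rz":10,"tx":12,"ty":-110,"tz":0,"hand":1},{"rx":0,"ry":0,"rz":14,"tx":22,"ty":-155,"tz":0,"hand":1},{"rx":0,"ry":0,"rz":18,"tx":35,"ty":-200,"tz":0,"hand":1},{"rx":0,"ry":0,"rz":22,"tx":48,"ty":-245,"tz":0,"hand":1},{"rx":0,"ry":0,"rz":25,"tx":60,"ty":-285,"tz":0,"hand":1},{"rx":0,"ry":0,"rz":25.9,"tx":69,"ty":-315,"tz":0,"hand":1}]'; python3 -m creep '[{"rx":0,"ry":0,"rz":0,"tx":0,"ty":-7,"tz":0,"hand":1},{"rx":0,"ry":0,"rz":0,"tx":0,"ty":-7,"tz":0,"hand":1},{"rx":0,"ry":0,"rz":0,"tx":0,"ty":-7,"tz":0,"hand":1}]'; python3 - <<'E'
from h import *
q=[.6477,-.1170,-.3289]; c,s=np.cos(q[2]),np.sin(q[2])
x=-.235; mv([q[0]+c*x,q[1]+s*x,.062],q[2])
f=viewer.grab_frame("scene"); save(f,"s3.png",(150,110,310,250),5)
f=viewer.grab_frame("top"); save(f,"t3.png",(200,100,330,230),4.5)
E
```

```text
clock: 5.2
position: [0.4252, -0.0448, 0.0598]
tool_rot: [3.142, 0.001, -0.329]
force: [0.1, -0.2, -1.9]
grip_width: 0.0161
clock: 5.5
position: [0.4273, -0.042, 0.0601]
tool_rot: [3.141, 0.0, -0.33]
force: [0.6, -0.2, -1.7]
grip_width: 0.0162
t [-2.1 -0.2 -1.9] r [ 0.04  0.02 -0.05] clk 5.5 F [ 0.6 -0.2 -1.7] w 0.0162
```

View pics/s3.png

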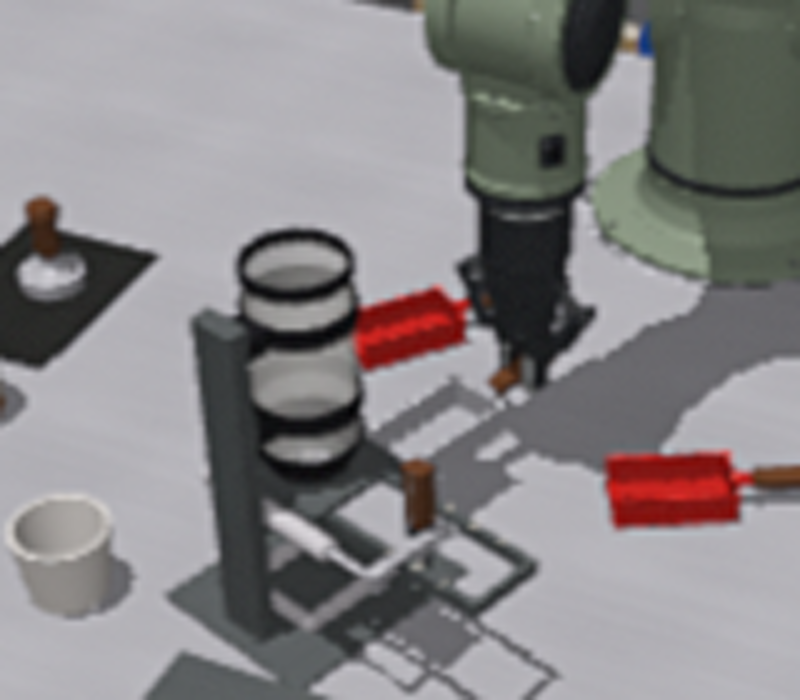

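View pics/t3.png

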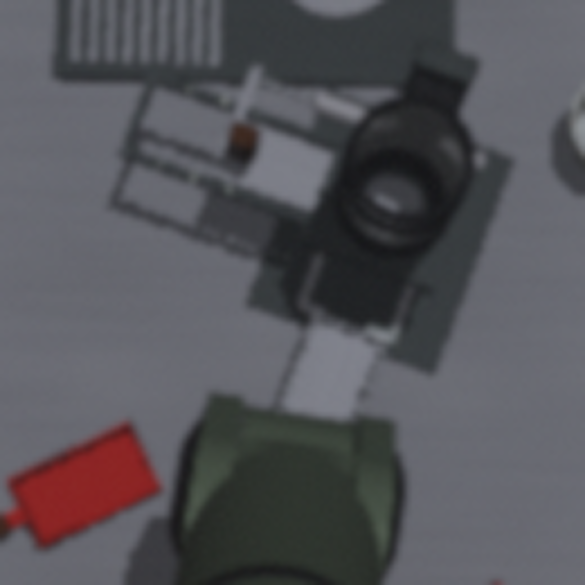

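```bash
cat > ov.py <<'E'
from h import *
import sys
def overlay(tag,dx=0.0,dy=0.0):
    o=bot.observe(); p=o["position"]; A=R.from_euler("xyz",o["tool_rot"])
    def SC(P): P=np.array(P,float)*[1,-1,-1]; P=P+[.0995+dx,dy,p[2]*0+.0057-0]; return p+A.apply(P)
    q=[.6477,-.1170,-.3289]; c,s=np.cos(q[2]),np.sin(q[2])
    def SI(P): P=np.array(P,float); return np.c_[q[0]+c*P[:,0]-s*P[:,1],q[1]+s*P[:,0]+c*P[:,1],P[:,2]]
    bx=lambda x0,x1,y0,y1,z:[(x0,y0,z),(x1,y0,z),(x1,y1,z),(x0,y1,z),(x0,y0,z)]
    for n,cr,k in(("scene",(170,140,300,250),6),("top",(230,110,330,200),7)):
        f=viewer.grab_frame(n); im=cv2.resize(f["pixels"],None,fx=k,fy=k,interpolation=cv2.INTER_CUBIC)
        cv2.imwrite(f"pics/{tag}_{n}_raw.png",im[cr[1]*k:cr[3]*k,cr[0]*k:cr[2]*k])
        for P,col in((SC(bx(-.05,.05,-.028,.028,.03)),(0,255,0)),(SC(bx(-.05,.05,-.028,.028,0)),(0,160,0)),(SI(bx(-.07,.04,-.033,.033,.018)),(0,255,255))):
            cv2.polylines(im,[np.round((proj(f,P)+.5)*k-.5).astype(int)],False,col,1)
        cv2.imwrite(f"pics/{tag}_{n}.png",im[cr[1]*k:cr[3]*k,cr[0]*k:cr[2]*k])
    e=SC([(0,0,0),(1,0,0)]); d=e[0]-[q[0],q[1],0]; print("model scoop in silo frame",np.round([c*d[0]+s*d[1],-s*d[0]+c*d[1],d[2]],4),o["clock"],o["force"].round(1))
if __name__=="__main__": overlay(sys.argv[1],*[float(v) for v in sys.argv[2:]])
E
python3 ov.py a
```

```text
model scoop in silo frame [-0.1332 -0.0007  0.0545] 5.6 [ 0.1 -0.6 -1.7]
```

View pics/a_scene.png

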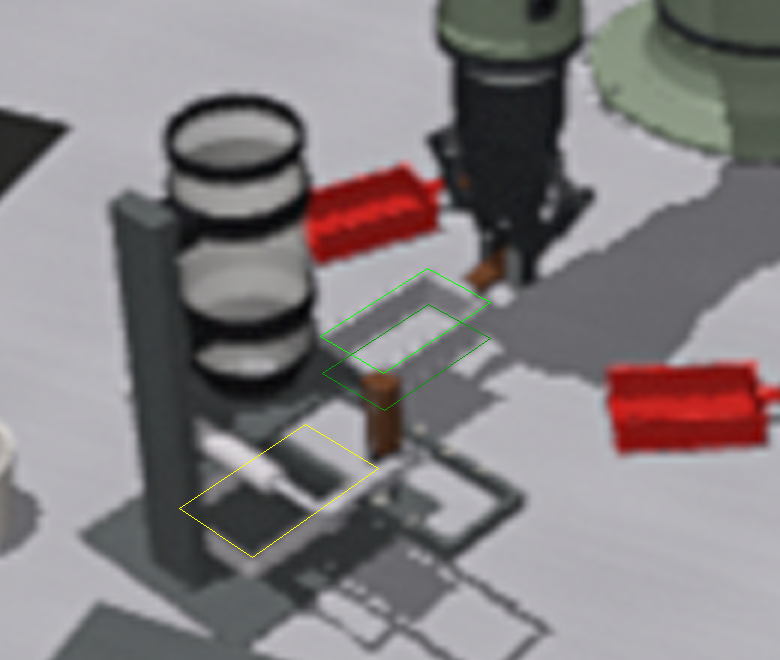

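View pics/a_top.png

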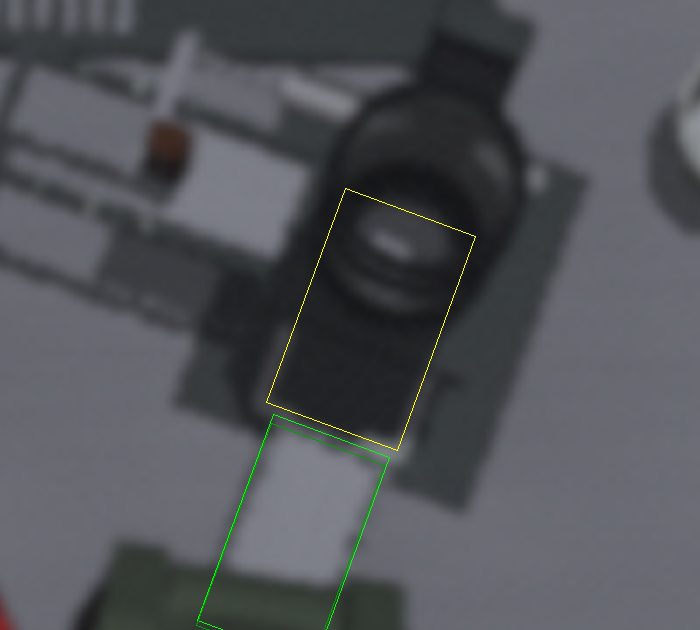

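```bash
python3 -m creep '[{"rx":0,"ry":0,"rz":0,"tx":0,"ty":0.5,"tz":10,"hand":1},{"rx":0,"ry":0,"rz":0,"tx":0,"ty":0.5,"tz":17,"hand":1},{"rx":0,"ry":0,"rz":0,"tx":15,"ty":0.5,"tz":17,"hand":1},{"rx":0,"ry":0,"rz":0,"tx":35,"ty":0.5,"tz":17,"hand":1},{"rx":0,"ry":0,"rz":0,"tx":55,"ty":0.5,"tz":17,"hand":1},{"rx":0,"ry":0,"rz":0,"tx":75,"ty":0.5,"tz":17,"hand":1},{"rx":0,"ry":0,"rz":0,"tx":90,"ty":0.5,"tz":17,"hand":1},{"rx":0,"ry":0,"rz":0,"tx":100,"ty":0.5,"tz":17,"hand":1}]'; python3 ov.py b
```

```text
clock: 6.5
position: [0.5226, -0.0742, 0.0424]
tool_rot: [3.141, 0.0, -0.329]
force: [0.4, -0.4, -2.3]
grip_width: 0.0157
model scoop in silo frame [-0.0327  0.      0.0367] 6.5 [ 0.4 -0.4 -2.3]
```

View pics/b_scene.png

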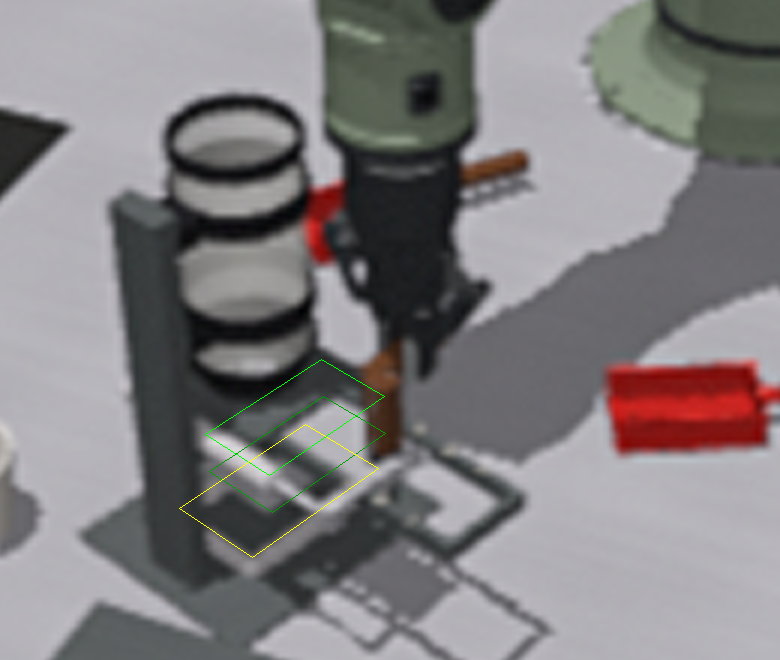

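View pics/b_top.png

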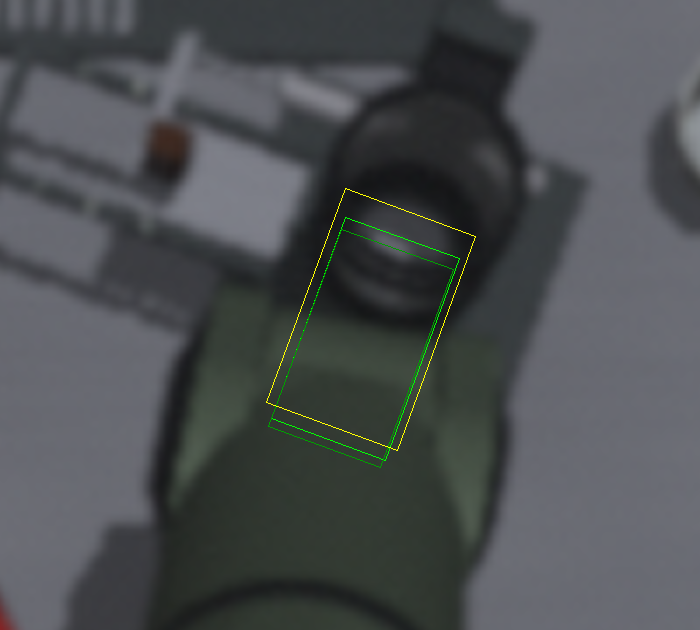

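```bash
python3 - <<'E'
from h import *
f=viewer.grab_frame("top"); q=[.6477,-.1170,-.3289]; c,s=np.cos(q[2]),np.sin(q[2])
for uv in((350,320),(230,285),(500,345)):
  for z in(.15,.2,.25,.29):
    w=ray(f,np.array(uv)/7+[230,110],z)[0]-[q[0],q[1],0]; print(uv,z,np.round([c*w[0]+s*w[1],-s*w[0]+c*w[1]],3))
E
```

```text
(350, 320) 0.15 [-0.042  0.008]
(350, 320) 0.2 [-0.051  0.008]
(350, 320) 0.25 [-0.059  0.008]
(350, 320) 0.29 [-0.066  0.008]
(230, 285) 0.15 [-0.046  0.062]
(230, 285) 0.2 [-0.054  0.061]
(230, 285) 0.25 [-0.063  0.059]
(230, 285) 0.29 [-0.069  0.058]
(500, 345) 0.15 [-0.03  -0.057]
(500, 345) 0.2 [-0.039 -0.055]
(500, 345) 0.25 [-0.048 -0.053]
(500, 345) 0.29 [-0.055 -0.051]
```

```bash
python3 -m creep '[{"rx":0,"ry":0,"rz":0,"tx":6,"ty":0,"tz":0,"hand":1},{"rx":0,"ry":0,"rz":0,"tx":12,"ty":0,"tz":0,"hand":1},{"rx":0,"ry":0,"rz":0,"tx":17.5,"ty":0,"tz":0,"hand":1},{"rx":0,"ry":0,"rz":0,"tx":17.5,"ty":0,"tz":0,"hand":1}]';  python3 -m creep '[{"rx":0,"ry":0,"rz":0,"tx":0,"ty":0,"tz":6,"hand":1},{"rx":0,"ry":0,"rz":0,"tx":0,"ty":0,"tz":12,"hand":1},{"rx":0,"ry":0,"rz":0,"tx":0,"ty":0,"tz":16,"hand":1},{"rx":0,"ry":0,"rz":0,"tx":0,"ty":0,"tz":16,"hand":1}]'; python3 ov.py c
```

```text
clock: 7.05
position: [0.5394, -0.0796, 0.0434]
tool_rot: [-3.141, -0.001, -0.329]
force: [0.4, -0.2, -1.7]
grip_width: 0.016
clock: 7.45
position: [0.5381, -0.0793, 0.0265]
tool_rot: [3.141, 0.001, -0.329]
force: [-0.7, 0.5, -1.4]
grip_width: 0.0167
model scoop in silo frame [-0.0164  0.0003  0.0207] 7.45 [-0.7  0.5 -1.4]
```

View pics/c_scene_raw.png

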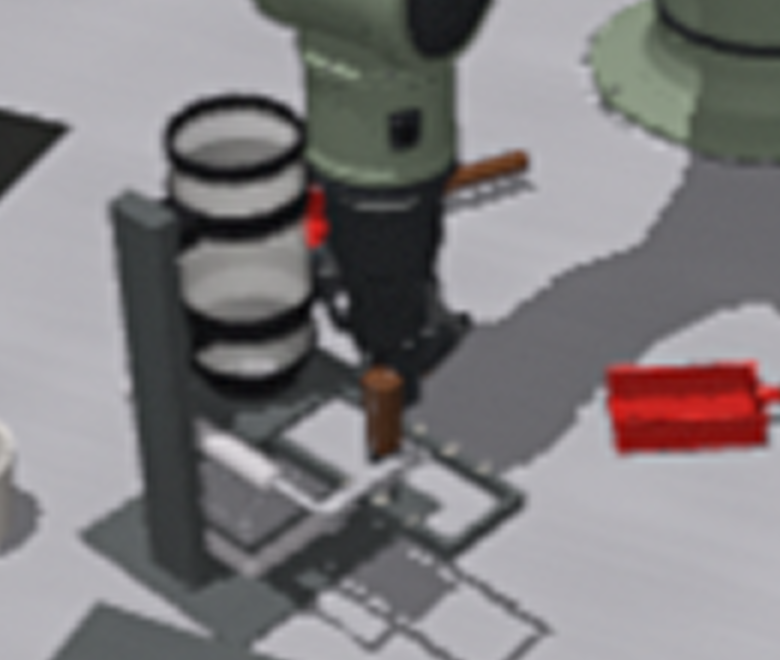

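```bash
python3 -m creep '[{"rx":0,"ry":0,"rz":0,"tx":1,"ty":0,"tz":4,"hand":1},{"rx":0,"ry":0,"rz":0,"tx":1,"ty":0,"tz":8,"hand":1},{"rx":0,"ry":0,"rz":0,"tx":1,"ty":0,"tz":11,"hand":1},{"rx":0,"ry":0,"rz":0,"tx":1,"ty":0,"tz":13,"hand":1},{"rx":0,"ry":0,"rz":0,"tx":1,"ty":0,"tz":13,"hand":1}]';  python3 ov.py d
```

```text
clock: 8.05
position: [0.5394, -0.0797, 0.0139]
tool_rot: [3.141, 0.0, -0.329]
force: [0.6, 0.3, -1.6]
grip_width: 0.0159
model scoop in silo frame [-0.015   0.0003  0.0082] 8.05 [ 0.6  0.3 -1.6]
```

View pics/d_scene_raw.png

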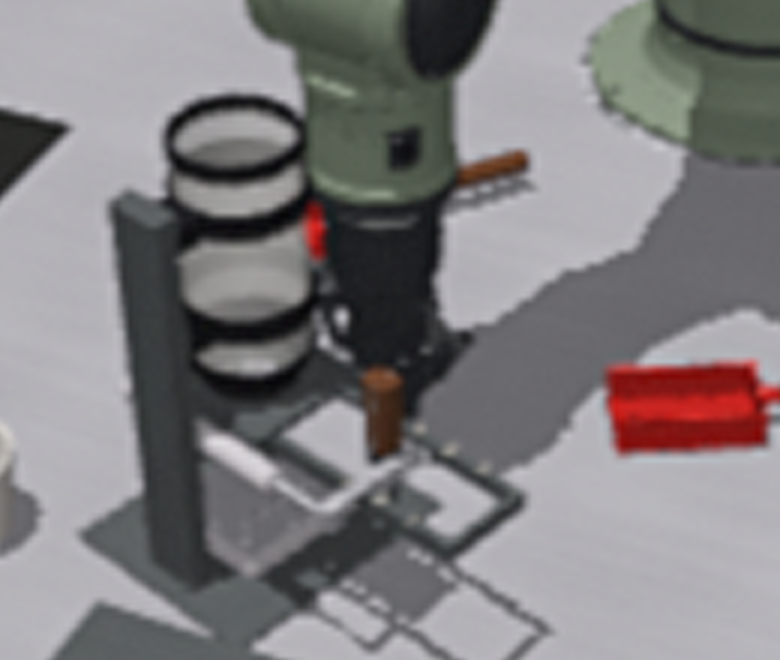

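```bash
python3 -m creep '[{"rx":0,"ry":0,"rz":0,"tx":0,"ty":0,"tz":1,"hand":1},{"rx":0,"ry":0,"rz":0,"tx":0,"ty":0,"tz":2,"hand":1},{"rx":0,"ry":0,"rz":0,"tx":0,"ty":0,"tz":2,"hand":1}]';python3 -m creep '[{"rx":0,"ry":0,"rz":0,"tx":0,"ty":0,"tz":0.5,"hand":1},{"rx":0,"ry":0,"rz":0,"tx":0,"ty":0,"tz":0.5,"hand":1}]'
```

```text
clock: 8.45
position: [0.5397, -0.0797, 0.0123]
tool_rot: [-3.141, -0.0, -0.329]
force: [0.2, 0.1, -0.6]
grip_width: 0.0162
clock: 8.65
position: [0.5396, -0.0797, 0.012]
tool_rot: [-3.142, 0.0, -0.329]
force: [-2.8, 0.6, 5.1]
grip_width: 0.0161
```

```bash
python3 -m creep '[{"rx":0,"ry":0,"rz":0,"tx":0,"ty":0,"tz":0,"hand":0.3},{"rx":0,"ry":0,"rz":0,"tx":0,"ty":0,"tz":0,"hand":0.0},{"rx":0,"ry":0,"rz":0,"tx":0,"ty":0,"tz":0,"hand":-0.2},{"rx":0,"ry":0,"rz":0,"tx":0,"ty":0,"tz":0,"hand":-0.4},{"rx":0,"ry":0,"rz":0,"tx":0,"ty":0,"tz":0,"hand":-0.4},{"rx":0,"ry":0,"rz":0,"tx":0,"ty":0,"tz":0,"hand":-0.4}]';python3 -m creep '[{"rx":0,"ry":0,"rz":0,"tx":0,"ty":0,"tz":-10,"hand":-0.4},{"rx":0,"ry":0,"rz":0,"tx":-8,"ty":0,"tz":-30,"hand":-0.4},{"rx":0,"ry":0,"rz":0,"tx":-25,"ty":0,"tz":-55,"hand":-0.4},{"rx":0,"ry":0,"rz":0,"tx":-55,"ty":0,"tz":-85,"hand":-0.4},{"rx":0,"ry":0,"rz":0,"tx":-90,"ty":0,"tz":-110,"hand":-0.4},{"rx":0,"ry":0,"rz":0,"tx":-110,"ty":0,"tz":-130,"hand":-0.4},{"rx":0,"ry":0,"rz":0,"tx":-110,"ty":0,"tz":-130,"hand":-0.4}]'; python3 ov.py e
```

```text
clock: 9.25
position: [0.5396, -0.0797, 0.0118]
tool_rot: [3.142, 0.0, -0.329]
force: [0.3, -0.5, -0.1]
grip_width: 0.0599
clock: 9.95
position: [0.4345, -0.0435, 0.1445]
tool_rot: [-3.14, -0.002, -0.329]
force: [1.3, 0.4, -0.9]
grip_width: 0.0596
model scoop in silo frame [-0.126   0.0007  0.139 ] 9.95 [ 1.3  0.4 -0.9]
```

View pics/e_scene_raw.png

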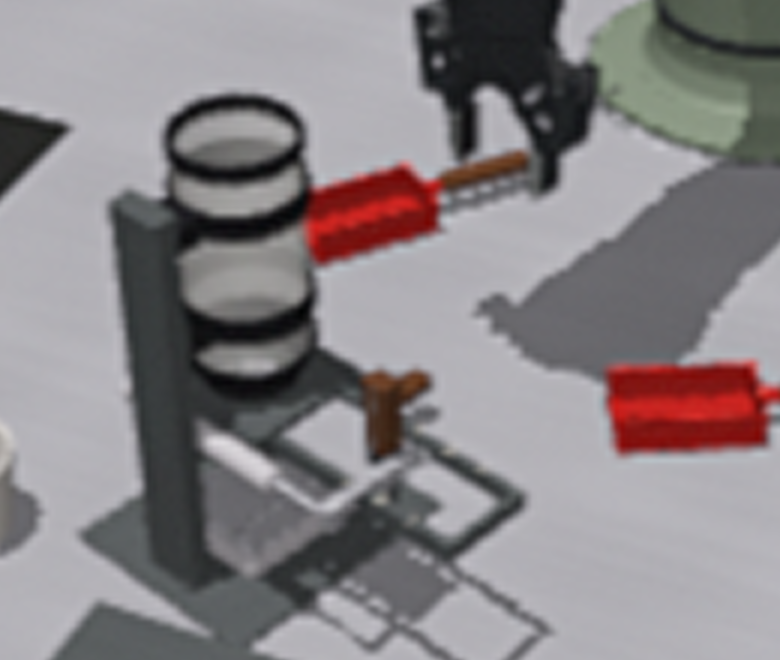

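View pics/e_top_raw.png

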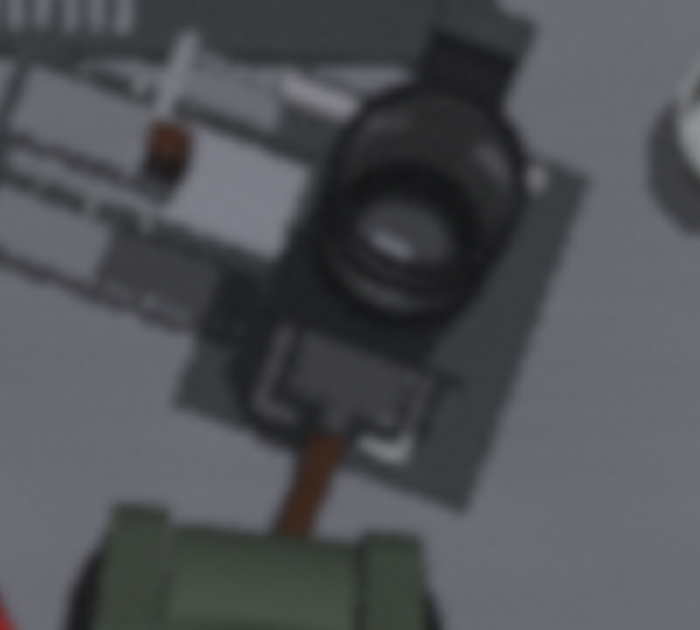

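```bash
python3 - <<'E'
from h import *
mv([.6832,-.0129,.215],-.3289)
mv([.6832,-.0129,.138],-.3289)
E
```

```text
t [ 223.9 -109.2  -71.8] r [-0.06 -0.11  0.02] clk 10.05 F [ 1.  -0.6  0.1] w 0.0599
t [ 223.8 -109.1    5.2] r [-0.06 -0.11  0.02] clk 10.05 F [ 1.  -0.6  0.1] w 0.0599
```

```bash
python3 -m creep '[{"rx":0,"ry":0,"rz":0,"tx":0,"ty":-20,"tz":-35,"hand":-0.4},{"rx":0,"ry":0,"rz":0,"tx":20,"ty":-50,"tz":-65,"hand":-0.4},{"rx":0,"ry":0,"rz":0,"tx":50,"ty":-85,"tz":-72,"hand":-0.4},{"rx":0,"ry":0,"rz":0,"tx":95,"ty":-105,"tz":-72,"hand":-0.4},{"rx":0,"ry":0,"rz":0,"tx":140,"ty":-109,"tz":-72,"hand":-0.4},{"rx":0,"ry":0,"rz":0,"tx":185,"ty":-109,"tz":-72,"hand":-0.4},{"rx":0,"ry":0,"rz":0,"tx":215,"ty":-109,"tz":-72,"hand":-0.4},{"rx":0,"ry":0,"rz":0,"tx":224,"ty":-109,"tz":-72,"hand":-0.4}]' 60; python3 -m creep '[{"rx":0,"ry":0,"rz":0,"tx":0,"ty":0,"tz":0,"hand":-0.4},{"rx":0,"ry":0,"rz":0,"tx":0,"ty":0,"tz":0,"hand":-0.4}]'; python3 ov.py f; python3 - <<'E'
from h import *
mv([.6832,-.0129,.138],-.3289)
E
```

```text
clock: 10.85
position: [0.6849, -0.0153, 0.2117]
tool_rot: [3.14, 0.001, -0.331]
force: [-0.8, 0.3, 0.1]
grip_width: 0.0599
clock: 11.05
position: [0.6819, -0.0132, 0.2131]
tool_rot: [3.141, 0.001, -0.329]
force: [-1.4, 0.7, -0.1]
grip_width: 0.0598
model scoop in silo frame [0.0984 0.1093 0.2073] 11.05 [-1.4  0.7 -0.1]
t [ 1.2 -0.3 75.9] r [-0.01  0.02  0.02] clk 11.15 F [ 0.   0.8 -0.1] w 0.06
```

View pics/f_scene_raw.png

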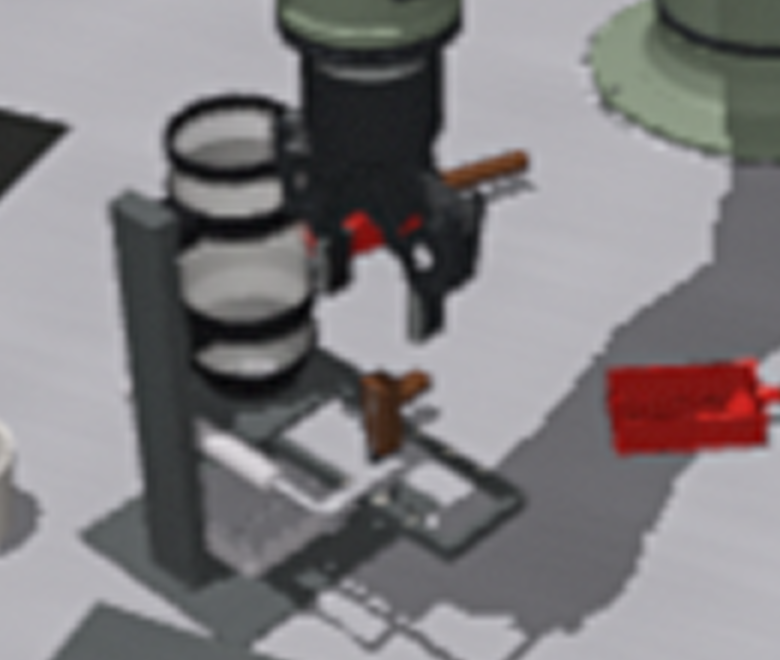

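View pics/f_top_raw.png

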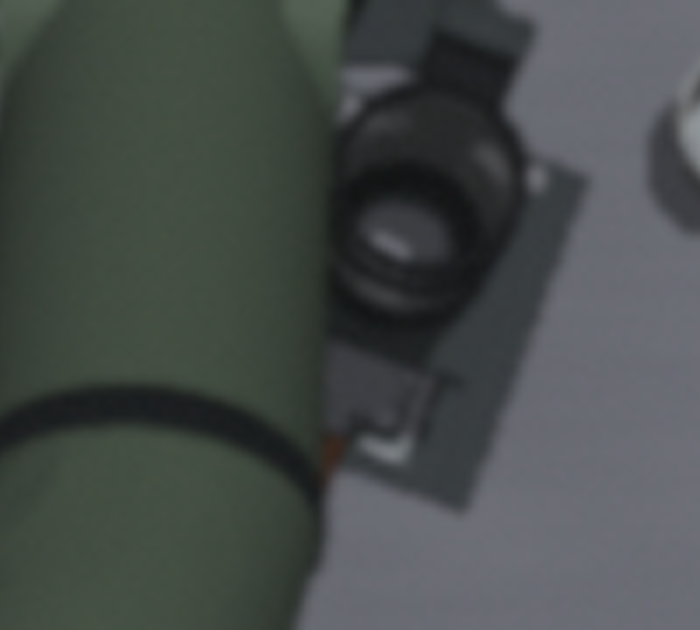

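```bash
python3 -m creep '[{"rx":0,"ry":0,"rz":0,"tx":1,"ty":0,"tz":0,"hand":-0.1},{"rx":0,"ry":0,"rz":0,"tx":1,"ty":0,"tz":10,"hand":-0.1},{"rx":0,"ry":0,"rz":0,"tx":1,"ty":0,"tz":25,"hand":-0.1},{"rx":0,"ry":0,"rz":0,"tx":1,"ty":0,"tz":40,"hand":-0.1},{"rx":0,"ry":0,"rz":0,"tx":1,"ty":0,"tz":55,"hand":-0.1},{"rx":0,"ry":0,"rz":0,"tx":1,"ty":0,"tz":67,"hand":-0.1},{"rx":0,"ry":0,"rz":0,"tx":1,"ty":0,"tz":74,"hand":-0.1},{"rx":0,"ry":0,"rz":0,"tx":1,"ty":0,"tz":74,"hand":-0.1}]'; python3 ov.py g
```

```text
clock: 11.95
position: [0.6832, -0.0138, 0.1385]
tool_rot: [3.141, 0.002, -0.329]
force: [0.1, -0.6, -0.7]
grip_width: 0.0469
model scoop in silo frame [0.0997 0.1091 0.1326] 11.95 [ 0.1 -0.6 -0.7]
```

View pics/g_scene_raw.png

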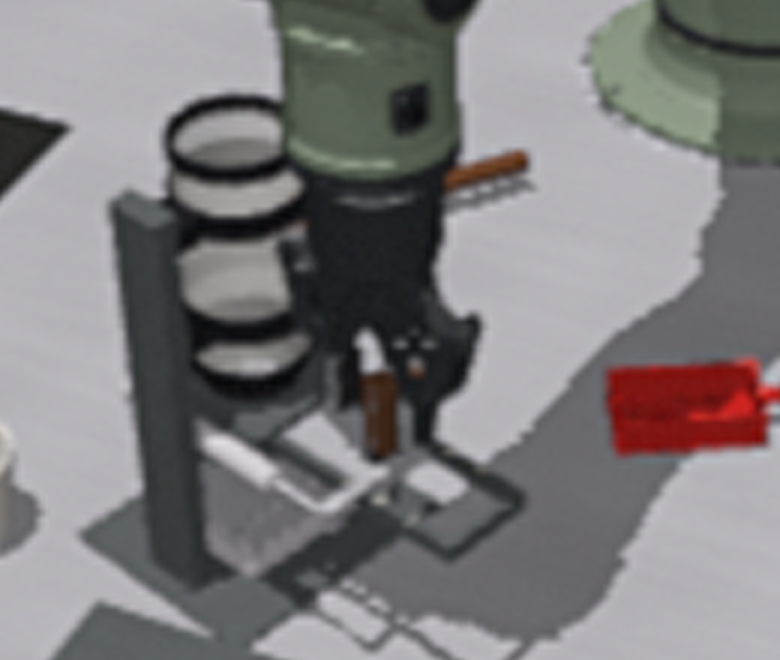

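```bash
python3 -m creep '[{"rx":0,"ry":0,"rz":0,"tx":0,"ty":0,"tz":0,"hand":1},{"rx":0,"ry":0,"rz":0,"tx":0,"ty":0,"tz":0,"hand":1},{"rx":0,"ry":0,"rz":0,"tx":0,"ty":0,"tz":0,"hand":1},{"rx":0,"ry":0,"rz":0,"tx":0,"ty":0,"tz":0,"hand":1},{"rx":0,"ry":0,"rz":0,"tx":0,"ty":0,"tz":0,"hand":1}]' 60; python3 ov.py h
```

```text
clock: 12.55
position: [0.6843, -0.0128, 0.1406]
tool_rot: [-3.14, -0.001, -0.329]
force: [1.2, 5.5, 6.9]
grip_width: 0.0193
model scoop in silo frame [0.1005 0.1105 0.1351] 12.55 [1.2 5.5 6.9]
```

View pics/h_scene_raw.png

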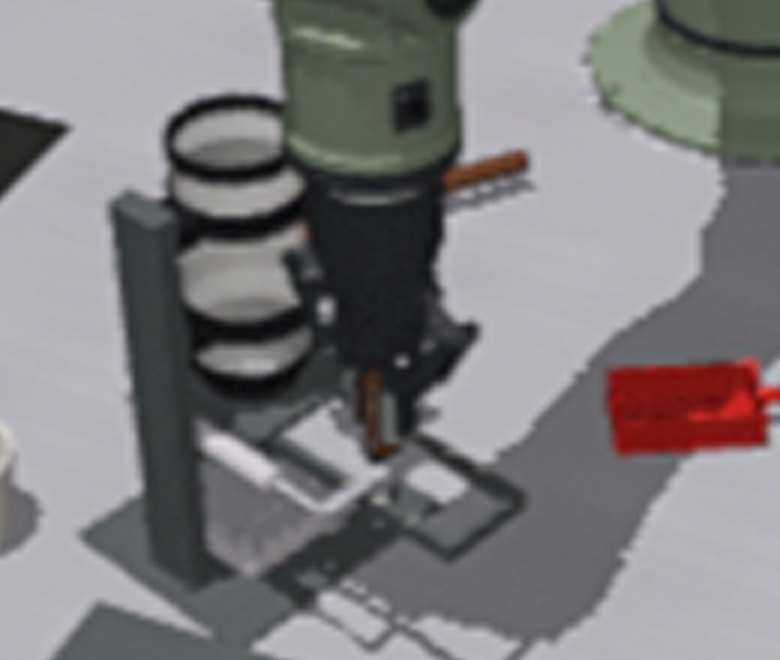

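```bash
python3 -m creep '[{"rx":0,"ry":0,"rz":0,"tx":0,"ty":-3,"tz":0,"hand":1},{"rx":0,"ry":0,"rz":0,"tx":0,"ty":-7,"tz":0,"hand":1},{"rx":0,"ry":0,"rz":0,"tx":0,"ty":-11,"tz":0,"hand":1},{"rx":0,"ry":0,"rz":0,"tx":0,"ty":-15,"tz":0,"hand":1},{"rx":0,"ry":0,"rz":0,"tx":0,"ty":-19,"tz":0,"hand":1},{"rx":0,"ry":0,"rz":0,"tx":0,"ty":-22,"tz":0,"hand":1},{"rx":0,"ry":0,"rz":0,"tx":0,"ty":-24,"tz":0,"hand":1},{"rx":0,"ry":0,"rz":0,"tx":0,"ty":-24,"tz":0,"hand":1}]'; python3 -m creep '[{"rx":0,"ry":0,"rz":0,"tx":0,"ty":0,"tz":0,"hand":1},{"rx":0,"ry":0,"rz":0,"tx":0,"ty":0,"tz":0,"hand":1}]'; python3 ov.py i; python3 - <<'E'
from h import *
q=[.6477,-.1170,-.3289]; c,s=np.cos(q[2]),np.sin(q[2])
for i in range(3):
    f=viewer.grab_frame("scene"); o=bot.observe(); d=o["position"]-[q[0],q[1],0]; print(np.round([c*d[0]+s*d[1],-s*d[0]+c*d[1],d[2]],4), o["force"].round(1), "Fy silo",round(-s*o["force"][0]+c*o["force"][1],1),o["grip_width"])
E
```

```text
clock: 13.45
position: [0.6913, 0.007, 0.1406]
tool_rot: [3.14, -0.001, -0.33]
force: [-4.3, -7.1, 9.2]
grip_width: 0.0191
clock: 13.65
position: [0.6912, 0.0068, 0.1406]
tool_rot: [3.14, -0.001, -0.331]
force: [-5.6, -6.9, 9.4]
grip_width: 0.0191
model scoop in silo frame [0.1007 0.1311 0.1349] 13.65 [-5.6 -6.9  9.4]
[0.0012 0.1313 0.1406] [-5.4 -7.   9.9] Fy silo -8.4 0.019378944192273505
[0.0011 0.1313 0.1406] [-5.4 -7.   9.2] Fy silo -8.4 0.01912047959782462
[0.0011 0.1312 0.1406] [-5.3 -6.2  9. ] Fy silo -7.5 0.01949230381340154
```

View pics/i_scene_raw.png

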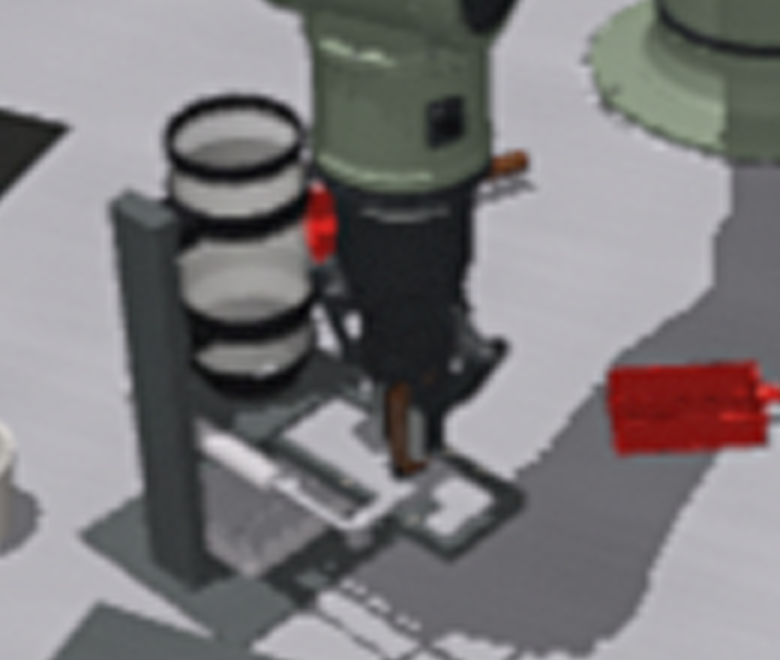

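View pics/i_top_raw.png

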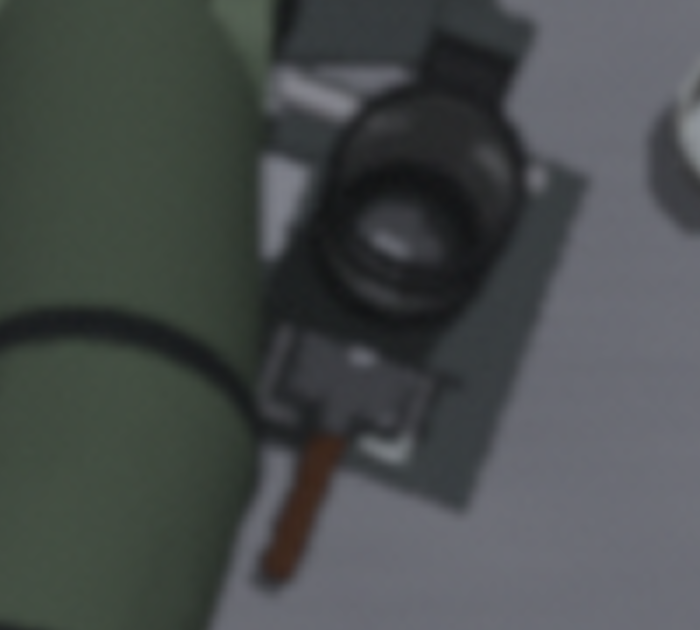

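```bash
python3 -m creep '[{"rx":0,"ry":0,"rz":0,"tx":0,"ty":-2,"tz":0,"hand":1},{"rx":0,"ry":0,"rz":0,"tx":0,"ty":-4,"tz":0,"hand":1},{"rx":0,"ry":0,"rz":0,"tx":0,"ty":-4,"tz":0,"hand":1},{"rx":0,"ry":0,"rz":0,"tx":0,"ty":-4,"tz":0,"hand":1}]'; python3 - <<'E'
from h import *
q=[.6477,-.1170,-.3289]; c,s=np.cos(q[2]),np.sin(q[2])
F=[]
for i in range(4):
    f=viewer.grab_frame("scene"); o=bot.observe(); d=o["position"]-[q[0],q[1],0]; F.append(-s*o["force"][0]+c*o["force"][1])
print(np.round([c*d[0]+s*d[1],-s*d[0]+c*d[1],d[2]],4),"Fy silo",np.round(F,1),o["grip_width"],o["clock"])
SI=lambda P:np.c_[q[0]+c*P[:,0]-s*P[:,1],q[1]+s*P[:,0]+c*P[:,1],P[:,2]]
k=12;cr=(220,195,265,240)
im=cv2.resize(f["pixels"],None,fx=k,fy=k,interpolation=cv2.INTER_CUBIC)
cv2.imwrite("pics/j_raw.png",im[cr[1]*k:cr[3]*k,cr[0]*k:cr[2]*k])
for y,col in((.130,(0,0,255)),(.135,(0,255,0)),(.140,(255,0,0))):
    P=np.array([(.008,y-.01,.176),(.008,y-.01,.124),(.008,y+.01,.124),(.008,y+.01,.176),(.008,y-.01,.176)])
    cv2.polylines(im,[np.round((proj(f,SI(P))+.5)*k-.5).astype(int)],False,col,1)
P=np.array([(-.032,.135,.118),(.032,.135,.118)]);cv2.polylines(im,[np.round((proj(f,SI(P))+.5)*k-.5).astype(int)],False,(0,255,255),1)
cv2.imwrite("pics/j.png",im[cr[1]*k:cr[3]*k,cr[0]*k:cr[2]*k])
E
```

```text
clock: 14.3
position: [0.6925, 0.0105, 0.1406]
tool_rot: [3.139, -0.001, -0.331]
force: [-4.9, -8.3, 9.7]
grip_width: 0.0193
[0.0012 0.1351 0.1406] Fy silo [-9.7 -8.9 -9.3 -9.5] 0.019165365558126816 14.5
```

View pics/j.png

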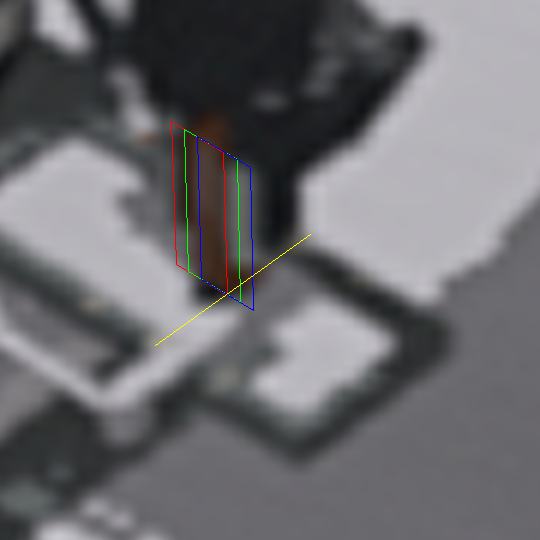

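View pics/j_raw.png

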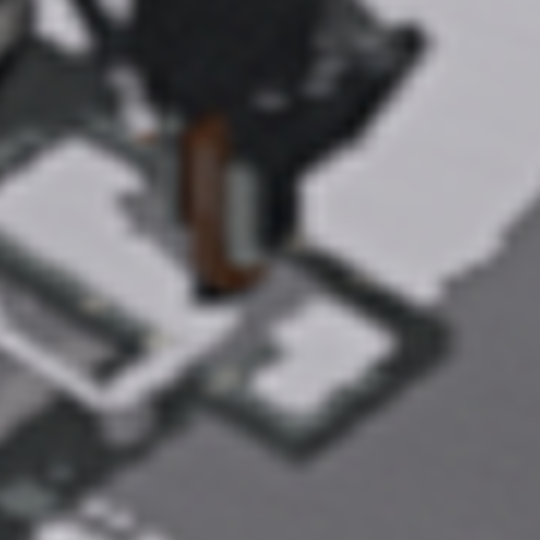

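```bash
python3 -m creep '[{"rx":0,"ry":0,"rz":0,"tx":0,"ty":0,"tz":0,"hand":1},{"rx":0,"ry":0,"rz":0,"tx":0,"ty":0,"tz":0,"hand":1},{"rx":0,"ry":0,"rz":0,"tx":0,"ty":0,"tz":0,"hand":1},{"rx":0,"ry":0,"rz":0,"tx":0,"ty":0,"tz":0,"hand":1},{"rx":0,"ry":0,"rz":0,"tx":0,"ty":0,"tz":0,"hand":1},{"rx":0,"ry":0,"rz":0,"tx":0,"ty":0,"tz":0,"hand":1},{"rx":0,"ry":0,"rz":0,"tx":0,"ty":0,"tz":0,"hand":1},{"rx":0,"ry":0,"rz":0,"tx":0,"ty":0,"tz":0,"hand":1}]'; python3 - <<'E'
from h import *
f=viewer.grab_frame("top"); save(f,"k_top.png",(120,80,400,290),2.8)
E
```

```text
clock: 15.3
position: [0.6925, 0.0104, 0.1406]
tool_rot: [3.139, -0.001, -0.331]
force: [-6.0, -8.0, 9.8]
grip_width: 0.0195
```

View pics/k_top.png

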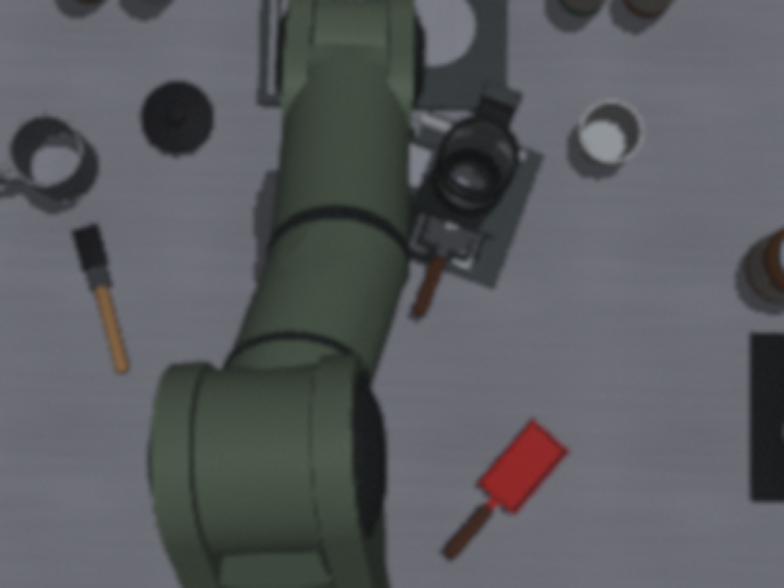

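```bash
python3 - <<'E'
from h import *
f=viewer.grab_frame("top"); q=[.6477,-.1170,-.3289]; c,s=np.cos(q[2]),np.sin(q[2])
for uv in((416,317),(442,258)):
    w=ray(f,np.array(uv)/2.8+[120,80],.036)[0]-[q[0],q[1],0]; print(np.round([c*w[0]+s*w[1],-s*w[0]+c*w[1]],3))
print(bot.observe()["clock"]); print(bot.job_done())
E
```

```text
[-0.152  0.   ]
[-0.077 -0.005]
15.4
the job is handed in; nothing more can be done
None
```

The steel scoop is in the silo's bay, released, and the gate is drawn to about half travel and still held there. I handed the job in at 15.4 s; no verdict was reported.

**Scoop:** I picked it up by the handle, slid the pan in under the spout from the front, lowered it until it touched and let go. In the top picture afterwards, the handle end lies 152 mm in front of the tube's axis and on it sideways. That is exactly where a centred scoop would put it. A second point near the pan read 5 mm to the right, roughly the picture's accuracy. The pan sits inside the walls with the handle through the gap. I judged flatness only from the touch-down and the pictures.

**Gate:** The fingers hold the upright grip at 60 N.

| Check | Estimated travel |
|---|---|
| Gripper position (grip 135.1 mm from the axis) | 25 mm |
| Shift of the grip in the scene picture | about 25.5 mm |
| Pull of 9 to 9.7 N against the spring | 20 to 23.5 mm |

The pull gives a slightly lower figure than the other two, but all three lie within the ±5 mm allowed. The position held steady to 0.1 mm over the last second before hand-in.

**Bystanders:** In the final top picture the brush, lid, cup, pitcher and jar show no visible shift. I did not check the portafilter or the tamper, which are outside that picture; the arm kept clear of both.

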